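Slide the sample stage to the marked stop

ROBOT

A 7-joint arm with a two-finger parallel gripper is mounted at the origin on the work surface. World frame = base frame: x ahead of the robot, y to its left, z up, the work surface at z = 0. Lengths are in m, angles in rad, forces in N, time in s.
With the tool pointing down it reaches from about 0.425 to 0.925 m from the base axis. Payload 6.8 kg.
Tool frame: the origin (TCP) lies midway between the tips of the shut fingers; the grasp point (between the pads) lies 19 mm behind it; x points along the fingers, z is the direction in which the jaws open and shut, and the axes are right-handed (so a half turn about x gives the same grasp; the last joint's range is limited). The gripper opens to 85 mm and grips with 20 to 120 N. Pads are 22 mm wide; open, the fingers measure 114 mm over their backs; the gripper's body (76 mm by 85 mm) begins 54 mm behind the grasp point. The pads swing forward as they close: fully open they stand 13 mm farther back than shut.
Start: joints at [1.127, 0.477, 0.022, 1.555, -0.011, 1.109, -0.083], TCP at [0.222, -0.637, 0.231] pointing down, gripper open.
Joint ranges: [-2.96, 2.96], [-0.34, 2.1], [-1.41, 1.46], [0.24, 2.44], [-1.37, 4.51], [0.17, 1.92], [-2.96, 2.96]. Speed limits (rad/s): [2.39, 2.39, 3.14, 3.14, 3.14, 3.14, 3.14].

INTERFACE

Orientations are given as a unit quaternion [w, x, y, z].
In Python, from station import bot gives the robot as it stands. The module is installed in compiled form; this text tells all that it offers.
- The arm moves only by the shell command python3 -m jog 'ROWS' [FORCE]. ROWS is text: rows parted by semicolons, each of 7 numbers parted by spaces: the shift along the tool's x, y, z in mm, then the turn, a rotation vector about the tool's x, y, z in units of 6 degrees (1.0 is 6 degrees), then the finger opening in mm, from 0 to 85.4. A call has 1 to 5 rows; each row shifts and turns the commanded pose from where the row before left it, along the tool's axes as they then stand; what a row does not reach is not made up. A row lasts 1/10 s, in which the tool goes at most 50 mm and 8.59 degrees, less where a joint would pass 70% of its speed; a pose out of reach is approached as far as the arm can. A call with a gripper value outside its range is refused whole. The fingers move at their own pace and stop on an object; FORCE is the grip in N (left out, the last holds). Time passes only in rows, so rows that do not move let the fingers close. It gives the time, the measured TCP pose, the force and the opening at its end, in the units of the state.
- bot.get_obs(): the state, without advancing time (a new reading comes with each control period).
- bot.read_camera(name): name is "scene" or "top"; returns (picture, depth): 420x560x3 uint8, red, green, blue; 420x560 float32, m along the optical axis (not along the pixel's ray), 0 where there is no reading.
- bot.calibration(name): a dict with "fx", "fy", "cx", "cy" (pixels), "T" (4x4, takes a point from camera to world coordinates). Camera axes: x right, y up, looking along -z (the intrinsics and any distortion apply to the point x, -y, -z); pixel columns grow to the right and rows downward; lengths in m; the calibration is good to about 2 mm. A picture is of the moment at which its call begins. calibration takes no time and is no camera call.
- bot.hand_in(): hands the job in, once; it reports no verdict.
The state is a dict: "t": time; "q": joint angles; "joint_vel": joint speeds; "joint_torque": joint torques, N m; "eef_pos": TCP position; "tool_rot": TCP orientation; "contact_force": force on the tool from outside, world axes, zero at the start; "torque": the same for the moment, N m; "gripper_width": opening from 0.0 (shut) to 1.0 (fully open).
Only numpy, scipy, OpenCV 4.12 (cv2) and the standard library are available. Lean on these libraries where they do the work, as an engineer would, in place of code of your own. Each camera call takes 0.05 s, during which the arm holds its last target.

TASK

Move the glass sample on the bench rail to its reading position: with a fingertip press down the square pad in the middle of the sliding stage to free its friction brake, and keeping the pad pressed push the stage along the rail until it rests against the marked stop, the one with the diamond-shaped plate on top. Then let the pad come up again so that the brake holds. Do not force the stage along with the brake on, keep off the glass cell and its holder, and leave everything else standing where it is.

Things in the scene. Friction and masses are not known exactly. Their poses are not given: they have to be found in the camera images.
- rail: Fixed flat aluminium bench rail, 90 mm wide, 460 mm long, top 20 mm above the bench. Origin: centre of its underside on the bench. The rail runs along its own y axis; z is up; its own -x side (with scale ticks) faces the robot, its yaw varies.
- stage_pad (a point): Centre of the pad's top face when up, 40 mm above the bench; moves with the stage, not down with the pad. The stage is a grey block 100 x 100 mm, rim 48 mm above the bench, rim bars 20 mm wide round a 60 x 60 mm window; the black ribbed pad (57 x 57 mm) lies in the window 8 mm below the rim, so a fingertip on it can also push on the window's walls. Axes as the rail's.
- pad (a joint): Press travel of the pad (m): 0 up, 0.004 fully down (top 36 mm above the bench). Sprung: starts down at about 9 N, fully down at about 11.5 N. Up, it clamps a friction brake that resists about 14 N along the rail; pressed 1 mm or more the brake is off and the stage slides with about 1 N. Let go, it springs up and brakes again.
- stage (a joint): Position of the stage along the rail (m), positive towards the rail's +y, 0 at mid-rail.
- stop_marked_mid (a point): Point in the marked stop on the rail's centre line, 40 mm above the bench. A fixed aluminium bar across the rail, 24 mm along it, 108 mm across, top 44 mm above the bench, with a dark steel diamond plate on top (45 mm corner to corner, its screw's top 55 mm above the bench). At either end. The stage rests against it when this point and stage_pad are 62 mm apart.
- stop_plain_mid (a point): The same point in the other stop: an equal bar with two small screw heads and no diamond plate, at the other end.
- cell: Glass sample cell (12.5 mm square) in a black holder 26 x 34 mm, fixed to an outrigger on the stage's far side, its centre 78 mm from the pad's centre along the rail's +x, top 84 mm above the bench. Its frame coincides with the stage's: origin at bench height under the pad's centre.
- stopper: Small glass stopper, 28 mm wide, 38 mm tall, standing on the bench near the rail; loose, a bystander. Origin: centre of its underside.
- bung: Black rubber bung, 32 mm wide, 28 mm tall, beside the rail; loose, a bystander. Origin: centre of its underside.
- beaker: Small glass beaker, 52 mm wide, 60 mm tall, beyond the rail; loose, a bystander. Origin: centre of its underside.
- vial: Small amber jar with white cap, 32 mm wide, 60 mm tall, beyond the rail; loose, a bystander. Origin: centre of its underside.
- spatula: Steel-bladed spatula, 170 mm long, lying to the right; loose, a bystander. Origin: under the middle of its length.
- flask: Conical flask, 80 mm wide, 108 mm tall, to the left; loose, a bystander. Origin: centre of its underside.
- reagent: Amber reagent bottle, 68 mm wide, 140 mm tall, far right; loose, a bystander. Origin: centre of its underside.

How it is judged:
On the way, in this order (a step that is already met when the one before it is completed fails the run):
1. the pad is pressed down while the stage is still where it started (value of joint pad above 0.0015 m and distance of stage_pad from where it was at the start of the episode below 0.01 m), for 0.1 s.
2. the stage is against the marked stop (distance between stage_pad and stop_marked_mid below 0.0645 m), for 0.1 s.
At the end, for the whole second after the job is handed in: The stage rests against the marked stop (gap under 2.5 mm), at rest, its pad up again (within 0.8 mm) so that the brake holds, and no bystander is more than 20 mm from where it stood (distance between stage_pad and stop_marked_mid below 0.0645 m and value of joint pad below 0.0008 m and velocity of joint stage between -0.005 and 0.005 m/s and not (distance of stopper from where it was at the start of the episode above 0.02 m) and not (distance of bung from where it was at the start of the episode above 0.02 m) and not (distance of beaker from where it was at the start of the episode above 0.02 m) and not (distance of vial from where it was at the start of the episode above 0.02 m) and not (distance of spatula from where it was at the start of the episode above 0.02 m) and not (distance of flask from where it was at the start of the episode above 0.02 m) and not (distance of reagent from where it was at the start of the episode above 0.02 m)); the robot touches nothing.
It fails at once if the stage is forced along (faster than 20 mm/s) with the brake on (pad pressed less than 0.4 mm) (value of joint pad below 0.0004 m and (velocity of joint stage above 0.02 m/s or velocity of joint stage below -0.02 m/s)).
It fails at once if the glass cell or its holder is touched (over 0.5 N) (contact force between any of the fingers, the arm and cell above 0.5 N).
It fails at once if a bystander is moved or lifted more than 20 mm (distance of any of stopper, bung, beaker, vial, spatula, flask, reagent from where it was at the start of the episode above 0.02 m).
It also fails if it takes over 32 s, if anything falls off the work surface, if the arm or the gripper's body presses on something with over 40 N, if the wrist force passes 120 N, or if a joint passes its speed limit or range.

## Working session

There is one attempt and no reset: what is moved stays moved. The work goes in short steps, Python scripts to look and compute and a shell command to move; the robot and the scene stay as the last step left them, time stands still between calls to the robot, and variables do not carry over. Pictures are saved under pics/ and viewed, and the job is handed in when it is done.

```bash
mkdir -p pics; python3 - <<'E'
from station import bot
import cv2,numpy as np
o=bot.get_obs()
for k in o: print(k,np.round(o[k],4))
for n in ("scene","top"):
    p,d=bot.read_camera(n); cv2.imwrite(f"pics/{n}0.png",p[:,:,::-1]); np.save(f"pics/{n}0d.npy",d); np.save(f"pics/{n}0p.npy",p)
    c=bot.calibration(n); print(n,c)
E
```

```text
t 0.0
q [ 1.1269  0.4778  0.0223  1.5565 -0.0115  1.1093 -0.0831]
joint_vel [-0.0014  0.0002  0.0007 -0.0007 -0.0006 -0.0014 -0.0009]
joint_torque [-5.00000e-04 -5.96449e+01  1.60800e+00 -2.81200e+01  1.24000e-02
  9.40000e-03  0.00000e+00]
eef_pos [ 0.2222 -0.6367  0.2303]
tool_rot [ 0.576   0.4097  0.5771 -0.4091]
contact_force [-0.3686 -0.3819 -0.7076]
torque [-0.0006 -0.0048  0.0259]
gripper_width 1.0034
scene {'fx': 536.5697154826398, 'fy': 536.5697154826398, 'cx': 269.46432411951884, 'cy': 210.73764567176488, 'T': array([[ 0.08470418, -0.71287668,  0.69615518,  1.56002997],
       [ 0.99622338,  0.04720927, -0.07287154, -0.11305356],
       [ 0.01908344,  0.69969859,  0.71418324,  1.01998343],
       [ 0.        ,  0.        ,  0.        ,  1.        ]])}
top {'fx': 451.55132026170946, 'fy': 451.55132026170946, 'cx': 284.4184240519437, 'cy': 210.03147516521122, 'T': array([[-0.03136016,  0.97391967, -0.22471541,  0.34406954],
       [-0.99950731, -0.03084933,  0.00578481,  0.00591931],
       [-0.00129838,  0.22478611,  0.97440727,  1.2368248 ],
       [ 0.        ,  0.        ,  0.        ,  1.        ]])}
```

View pics/scene0.png

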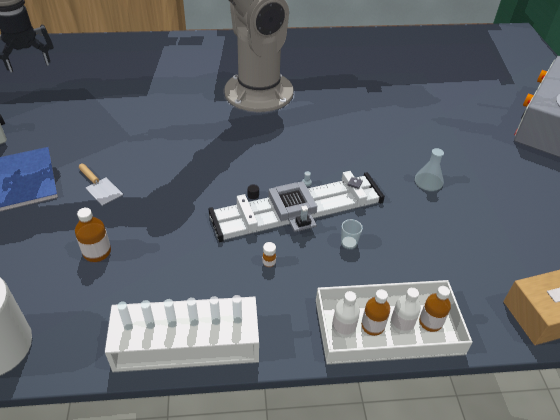

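View pics/top0.png

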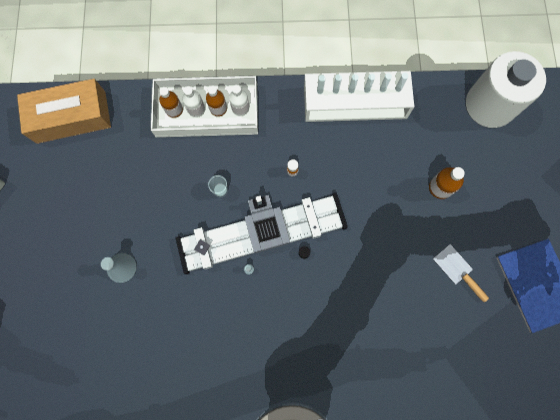

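The scene view has the stage at about (292,200), the diamond stop at (355,185) and the plain stop at (247,210). The top view has the pad at about (267,230), the diamond at (202,246) and the plain stop at (311,217). I'll enlarge the top view to read these points more closely.

```bash
python3 - <<'E'
import cv2,numpy as np
p=np.load("pics/top0p.npy")[180:290,165:360,::-1]
cv2.imwrite("pics/topc.png",cv2.resize(p,None,fx=4,fy=4,interpolation=cv2.INTER_CUBIC))
p=np.load("pics/scene0p.npy")[160:250,200:395,::-1]
cv2.imwrite("pics/scenec.png",cv2.resize(p,None,fx=4,fy=4,interpolation=cv2.INTER_CUBIC))
E
```

```text
(no output)
```

View pics/topc.png

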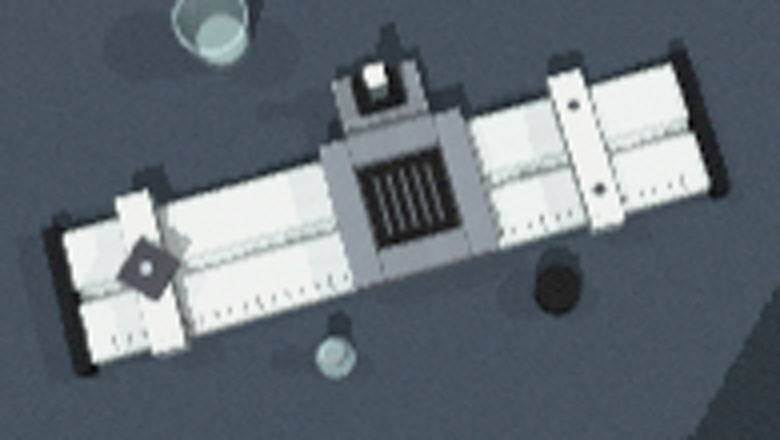

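View pics/scenec.png

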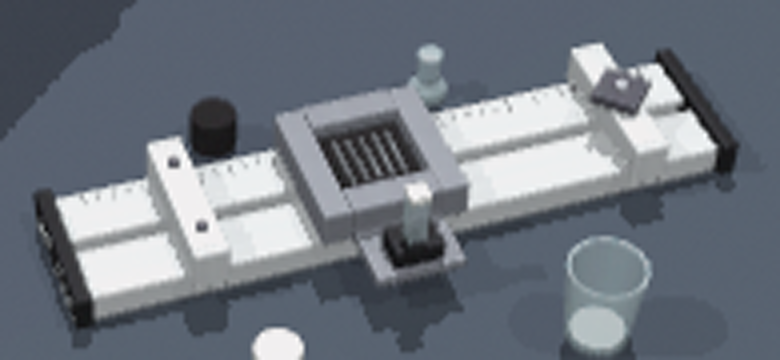

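```bash
cat > h.py <<'E'
from station import bot
import numpy as np
def ray(n,u,v,z):
    c=bot.calibration(n);T=c["T"]
    d=T[:3,:3]@np.array([(u-c["cx"])/c["fx"],-(v-c["cy"])/c["fy"],-1]);o=T[:3,3]
    return o+d*(z-o[2])/d[2]
def crop(n,u,v,z,x0,y0,s=4): return ray(n,(u+.5)/s-.5+x0,(v+.5)/s-.5+y0,z)
E
python3 - <<'E'
from h import *
T=lambda u,v,z:crop("top",u,v,z,165,180)
S=lambda u,v,z:crop("scene",u,v,z,200,160)
st=[T(*a,.048) for a in [(322,147),(463,108),(498,245),(357,285)]]
pad=[T(*a,.040) for a in [(358,170),(443,148),(462,228),(380,250)]]
mk=[T(*a,.044) for a in [(115,197),(150,188),(187,345),(153,355)]]
pl=[T(*a,.044) for a in [(548,77),(580,68),(624,222),(590,232)]]
dm=[T(*a,.050) for a in [(147,235),(183,263),(155,300),(117,268)]]
rail=[T(62,232,.02),T(672,62,.02),T(708,190,.02),T(93,363,.02)]
for n,a in zip("stage pad mark plain diam rail".split(),(st,pad,mk,pl,dm,rail)):
    a=np.array(a); print(n,a.mean(0).round(4),np.linalg.norm(np.roll(a,-1,0)-a,axis=1).round(3))
a=[S(*x,.048) for x in [(277,115),(413,90),(467,187),(325,218)]]
print("S stage",np.mean(a,0),np.linalg.norm(np.roll(a,-1,0)-a,axis=1).round(3))
a=[S(*x,.044) for x in [(572,48),(602,44),(664,143),(630,150)]]
print("S mark",np.mean(a,0))
a=[S(*x,.044) for x in [(148,144),(180,138),(228,250),(196,258)]]
print("S plain",np.mean(a,0))
m=np.mean(mk,0);p=np.mean(pl,0);d=(m-p)[:2];print("len",np.linalg.norm(d),"yaw",np.arctan2(-d[0],d[1]), "dir",d/np.linalg.norm(d))
for n,q in(("stopper",T(335,357,.03)),("bung",T(557,290,.028)),("cell",T(375,75,.084))): print(n,q)
d=np.load("pics/top0d.npy")
c=bot.calibration("top")
for u,v in((267,229),(251,215),(196,231)):
    z=d[v,u]; P=c["T"]@np.array([(u-c["cx"])/c["fx"]*z,-(v-c["cy"])/c["fy"]*z,-z,1]);print(u,v,P[:3])
E
```

```text
stage [0.5689 0.0467 0.048 ] [0.099 0.097 0.097 0.097]
pad [0.5682 0.0465 0.04  ] [0.059 0.056 0.057 0.057]
mark [0.5245 0.2202 0.044 ] [0.024 0.109 0.023 0.11 ]
plain [ 0.5979 -0.0722  0.044 ] [0.023 0.11  0.024 0.11 ]
diam [0.5263 0.2195 0.05  ] [0.031 0.03  0.034 0.029]
rail [0.5645 0.0637 0.02  ] [0.436 0.093 0.432 0.093]
S stage [0.56820714 0.04937497 0.048     ] [0.095 0.096 0.096 0.099]
S mark [0.52094757 0.22167245 0.044     ]
S plain [ 0.59732225 -0.07142459  0.044     ]
len 0.30147031828536647 yaw 0.24607301841918 dir [-0.24359716  0.9698765 ]
stopper [0.46468404 0.0997351  0.03      ]
bung [ 0.5050679  -0.04991359  0.028     ]
cell [0.64362241 0.06670216 0.084     ]
267 229 [0.56950038 0.04742816 0.03810604]
251 215 [6.17950023e-01 9.26795914e-02 1.28432233e-04]
196 231 [0.56954772 0.23835883 0.04087986]
```

```bash
cat >> h.py <<'E'
from scipy.spatial.transform import Rotation as R
RAIL=np.array([-0.246,0.969,0])
def pose():
    o=bot.get_obs(); q=o["tool_rot"]; return o,np.array(o["eef_pos"]),R.from_quat(np.r_[q[1:],q[0]])
def report(target=None):
    o,p,r=pose(); M=r.as_matrix()
    print("t",round(o["t"],2),"p",p.round(4),"F",np.round(o["contact_force"],1),"w",round(o["gripper_width"],3),"q7",round(o["q"][6],2))
    print("axes x",M[:,0].round(3),"y",M[:,1].round(3),"z",M[:,2].round(3))
    side=np.array([.969,.246,0])
    print("rail in tool",(M.T@RAIL).round(4))
    for nm,a in(("z=rail",(RAIL,)),("z=-rail",(-RAIL,)),("y=rail",None),("y=-rail",None)):
        x=np.array([0,0,-1.])
        if nm[0]=="z": z=a[0]; y=np.cross(z,x)
        else: y=RAIL*(1 if nm=="y=rail" else -1); z=np.cross(x,y)
        G=R.from_matrix(np.c_[x,y,z]); v=(r.inv()*G).as_rotvec(degrees=True)/6
        print(nm,"turn units",v.round(3))
    if target is not None: print("shift tool mm",(M.T@(np.array(target)-p)*1000).round(1))
E
python3 -c "
from h import *
report([.5685,.047,.23])"
```

```text
t 0.1 p [ 0.2222 -0.6368  0.2304] F [-0.4 -0.5  0.1] w 1.001 q7 -0.08
axes x [-0.001  0.002 -1.   ] y [ 0.944  0.329 -0.   ] z [ 0.329 -0.944 -0.002]
rail in tool [ 0.0017  0.087  -0.9959]
z=rail turn units [-2.9168e+01 -3.0000e-03 -2.4000e-02]
z=-rail turn units [ 0.832 -0.016  0.002]
y=rail turn units [-1.4168e+01 -1.4000e-02 -1.1000e-02]
y=-rail turn units [ 1.5832e+01 -1.1000e-02  1.4000e-02]
shift tool mm [   1.3  552.2 -531.5]
```

```bash
python3 -m jog '0 0 0 0.83 0 0 0; 0 25 -25 0 0 0 0; 0 30 -30 0 0 0 0; 0 30 -30 0 0 0 0; 0 30 -30 0 0 0 0' 20; python3 -c "
from h import *
report([.5685,.047,.23])"
```

```text
t: 0.6
eef_pos: [0.306, -0.4958, 0.2308]
tool_rot: [0.558, 0.434, 0.558, -0.434]
contact_force: [0.8, -0.5, 0.1]
gripper_width: 0.144
t 0.6 p [ 0.306  -0.4958  0.2308] F [ 0.8 -0.5  0.1] w 0.144 q7 -0.41
axes x [-0.     0.001 -1.   ] y [ 0.969  0.246 -0.   ] z [ 0.246 -0.969 -0.001]
rail in tool [ 7.000e-04  0.000e+00 -9.997e-01]
z=rail turn units [-3.0e+01 -4.0e-03 -1.1e-02]
z=-rail turn units [ 0.    -0.007  0.002]
y=rail turn units [-1.5e+01 -7.0e-03 -4.0e-03]
y=-rail turn units [ 1.5e+01 -4.0e-03  7.0e-03]
shift tool mm [   1.1  388.  -461.5]
```

```bash
python3 -m jog '0 30 -35 0 0 0 0; 0 30 -35 0 0 0 0; 0 30 -35 0 0 0 0; 0 30 -35 0 0 0 0; 0 30 -35 0 0 0 0'; python3 -m jog '0 30 -35 0 0 0 0; 0 30 -35 0 0 0 0; 0 30 -35 0 0 0 0; 0 30 -35 0 0 0 0; 0 20 -25 0 0 0 0'; python3 -c "
from h import *
report([.5685,.047,.23])"
```

```text
t: 1.1
eef_pos: [0.4081, -0.2891, 0.2312]
tool_rot: [0.558, 0.434, 0.558, -0.434]
contact_force: [0.1, -0.2, 0.1]
gripper_width: -0.003
t: 1.6
eef_pos: [0.5038, -0.0931, 0.2312]
tool_rot: [0.559, 0.434, 0.559, -0.433]
contact_force: [1.0, -1.0, 0.4]
gripper_width: -0.005
t 1.6 p [ 0.5038 -0.0931  0.2312] F [ 1.  -1.   0.4] w -0.005 q7 -1.33
axes x [ 0.     0.001 -1.   ] y [0.968 0.249 0.   ] z [ 0.249 -0.968 -0.001]
rail in tool [ 8.000e-04  3.300e-03 -9.997e-01]
z=rail turn units [-2.9969e+01  7.0000e-03 -1.2000e-02]
z=-rail turn units [ 0.031 -0.008 -0.005]
y=rail turn units [-1.4969e+01 -2.0000e-03 -1.0000e-02]
y=-rail turn units [ 1.5031e+01 -1.0000e-02  2.0000e-03]
shift tool mm [   1.4   97.6 -119.6]
```

```bash
python3 -m jog '0 30 -35 0 0 0 0; 0 30 -35 0 0 0 0; 0 15 -18 0 0 0 0; 0 0 0 0 0 0 0; 0 0 0 0 0 0 0'; python3 -c "
from h import *
report([.5685,.047,.12])"
```

```text
t: 2.1
eef_pos: [0.5535, 0.0071, 0.2308]
tool_rot: [0.558, 0.433, 0.559, -0.434]
contact_force: [-0.7, -0.7, -0.6]
gripper_width: -0.001
t 2.1 p [0.5535 0.0071 0.2308] F [-0.7 -0.7 -0.6] w -0.001 q7 -1.55
axes x [-0.001 -0.    -1.   ] y [ 0.969  0.247 -0.001] z [ 0.247 -0.969  0.   ]
rail in tool [-1.000e-04  1.200e-03 -9.997e-01]
z=rail turn units [-2.9989e+01 -1.9000e-02  2.0000e-03]
z=-rail turn units [0.011 0.001 0.012]
y=rail turn units [-1.4989e+01 -9.0000e-03  1.1000e-02]
y=-rail turn units [1.5011e+01 1.1000e-02 9.0000e-03]
shift tool mm [110.8  24.5 -35. ]
```

```bash
python3 -m jog '0 12 -20 0 0 0 0; 0 12 -20 0 0 0 0; 30 0 0 0 0 0 0; 40 0 0 0 0 0 0; 40 0 0 0 0 0 0'; python3 -m jog '15 0 0 0 0 0 0; 10 0 0 0 0 0 0; 0 0 0 0 0 0 0'; python3 - <<'E'
from h import *
import cv2
report([.5685,.047,.04])
for n,(y,x) in(("scene",(140,210)),("top",(160,165))):
    p,d=bot.read_camera(n); cv2.imwrite(f"pics/{n}1.png",cv2.resize(p[y:y+130,x:x+195,::-1],None,fx=4,fy=4,interpolation=cv2.INTER_CUBIC))
E
```

```text
t: 2.6
eef_pos: [0.5673, 0.0495, 0.1205]
tool_rot: [0.558, 0.435, 0.557, -0.435]
contact_force: [1.4, 0.7, 0.1]
gripper_width: 0.001
t: 2.9
eef_pos: [0.5672, 0.051, 0.0961]
tool_rot: [0.558, 0.434, 0.558, -0.435]
contact_force: [-0.0, -0.4, -0.6]
gripper_width: -0.001
t 2.9 p [0.5672 0.051  0.0961] F [-0.  -0.4 -0.6] w -0.001 q7 -1.71
axes x [-0.001 -0.    -1.   ] y [ 0.969  0.245 -0.001] z [ 0.245 -0.969  0.   ]
rail in tool [-2.000e-04 -8.000e-04 -9.997e-01]
z=rail turn units [ 2.9992e+01  1.2000e-02 -3.0000e-03]
z=-rail turn units [-0.008  0.002  0.008]
y=rail turn units [-1.5008e+01 -4.0000e-03  8.0000e-03]
y=-rail turn units [1.4992e+01 8.0000e-03 4.0000e-03]
shift tool mm [56.1  0.3  4.2]
```

View pics/scene1.png

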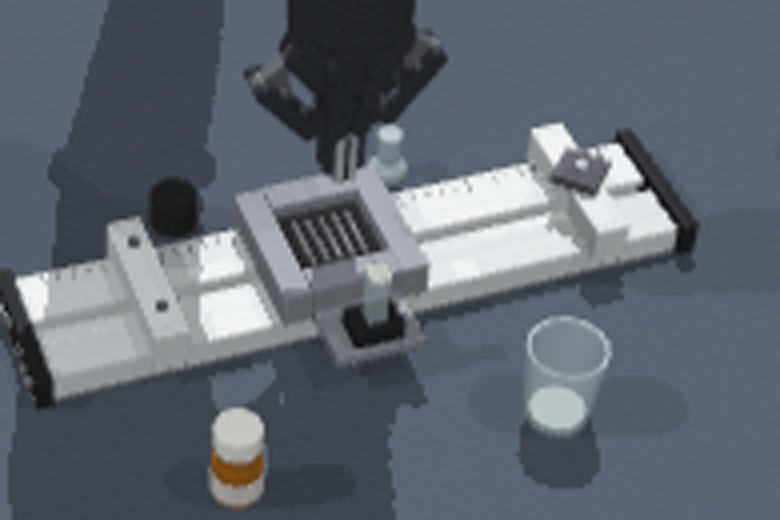

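View pics/top1.png

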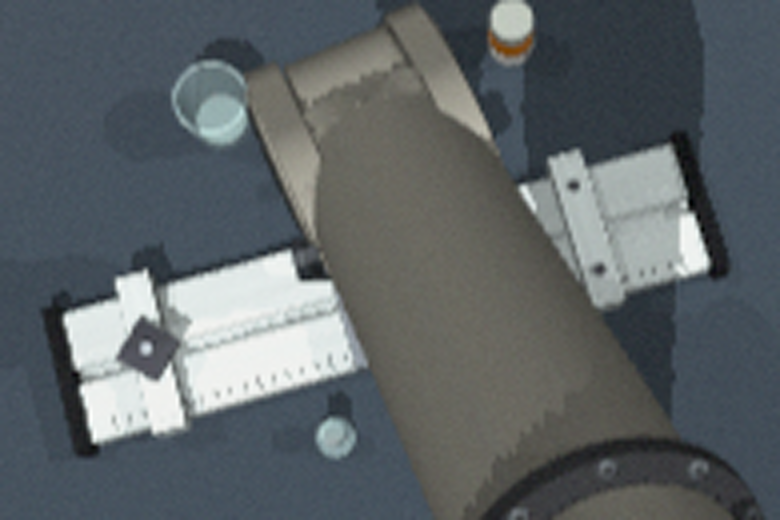

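```bash
python3 -c "
from h import *
o,p,r=pose();print('tip ray',ray('scene',(345.5)/4-.5+210,(178.5)/4-.5+140,p[2]),p)"
python3 -m jog '20 0 0 0 0 0 0; 20 0 0 0 0 0 0; 8 0 0 0 0 0 0; 0 0 0 0 0 0 0'; python3 -m jog '4 0 0 0 0 0 0; 3 0 0 0 0 0 0; 0 0 0 0 0 0 0'
```

```text
tip ray [0.57152067 0.05580865 0.09780015] [0.56846465 0.05168065 0.09780015]
t: 3.4
eef_pos: [0.5674, 0.0518, 0.0485]
tool_rot: [0.558, 0.434, 0.558, -0.434]
contact_force: [0.3, 0.1, -0.8]
gripper_width: 0.003
t: 3.7
eef_pos: [0.5675, 0.0519, 0.0416]
tool_rot: [0.558, 0.434, 0.558, -0.434]
contact_force: [0.1, 0.6, -0.4]
gripper_width: 0.002
```

```bash
python3 -m jog '2 0 0 0 0 0 0; 0 0 0 0 0 0 0'; python3 -m jog '2 0 0 0 0 0 0; 0 0 0 0 0 0 0';python3 -m jog '2 0 0 0 0 0 0; 0 0 0 0 0 0 0'
```

```text
t: 3.9
eef_pos: [0.5678, 0.0519, 0.0401]
tool_rot: [0.558, 0.434, 0.558, -0.434]
contact_force: [-2.2, -0.6, 9.8]
gripper_width: 0.007
t: 4.1
eef_pos: [0.5679, 0.052, 0.0384]
tool_rot: [0.559, 0.434, 0.558, -0.434]
contact_force: [-1.9, -0.1, 10.3]
gripper_width: 0.0
t: 4.3
eef_pos: [0.5679, 0.052, 0.0365]
tool_rot: [0.559, 0.434, 0.558, -0.434]
contact_force: [-3.5, -0.7, 10.4]
gripper_width: 0.003
```

```bash
python3 -m jog '1 0 0 0 0 0 0; 0 0 0 0 0 0 0';  python3 -m jog '0 0 -2 0 0 0 0; 0 0 -2 0 0 0 0; 0 0 -2 0 0 0 0; 0 0 0 0 0 0 0'; python3 - <<'E'
from h import *
import cv2
n,y,x="scene",140,210
p,d=bot.read_camera(n); cv2.imwrite(f"pics/{n}2.png",cv2.resize(p[y:y+130,x:x+195,::-1],None,fx=4,fy=4,interpolation=cv2.INTER_CUBIC))
E
```

```text
t: 4.5
eef_pos: [0.568, 0.052, 0.036]
tool_rot: [0.559, 0.434, 0.558, -0.434]
contact_force: [-4.3, -0.5, 15.1]
gripper_width: -0.001
t: 4.9
eef_pos: [0.5665, 0.0578, 0.036]
tool_rot: [0.559, 0.434, 0.558, -0.434]
contact_force: [-4.0, -1.4, 13.8]
gripper_width: 0.001
```

View pics/scene2.png

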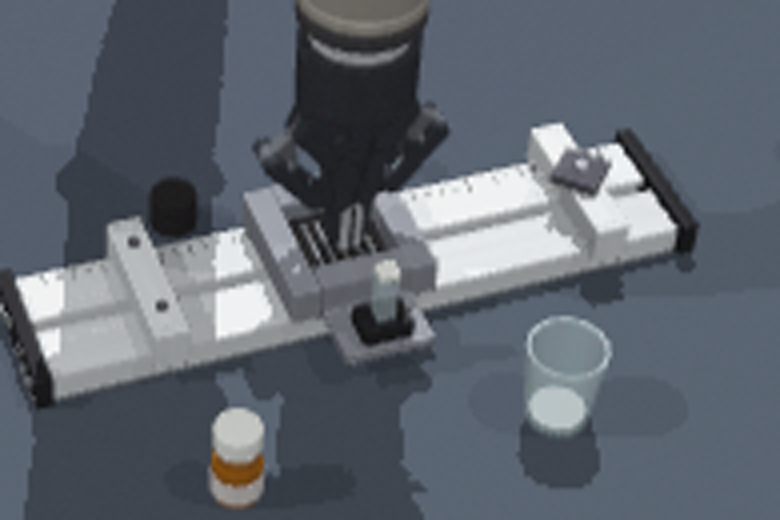

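```bash
python3 -m jog '0.3 0 -4 0 0 0 0; 0 0 -6 0 0 0 0; 0 0 -8 0 0 0 0; 0 0 -8 0 0 0 0; 0 0 -8 0 0 0 0';python3 -m jog '0 0 -8 0 0 0 0; 0 0 -8 0 0 0 0; 0 0 -8 0 0 0 0; 0 0 -8 0 0 0 0; 0 0 -8 0 0 0 0';  python3 -m jog '0 0 -6 0 0 0 0; 0 0 -4 0 0 0 0; 0 0 -2 0 0 0 0; 0 0 0 0 0 0 0;0 0 0 0 0 0 0'; python3 - <<'E'
from h import *
import cv2
report([.5685-.246*.117-.001,.047+.969*.117+.005,.036])
n,y,x="scene",140,210
p,d=bot.read_camera(n); cv2.imwrite(f"pics/{n}3.png",cv2.resize(p[y:y+130,x:x+195,::-1],None,fx=4,fy=4,interpolation=cv2.INTER_CUBIC))
E
```

```text
t: 5.45
eef_pos: [0.5582, 0.0905, 0.036]
tool_rot: [0.559, 0.434, 0.557, -0.434]
contact_force: [-5.4, -2.2, 17.7]
gripper_width: -0.004
t: 5.95
eef_pos: [0.5483, 0.1295, 0.036]
tool_rot: [0.559, 0.434, 0.558, -0.434]
contact_force: [-3.7, -2.2, 17.7]
gripper_width: -0.001
t: 6.45
eef_pos: [0.5452, 0.1419, 0.036]
tool_rot: [0.559, 0.434, 0.558, -0.433]
contact_force: [-5.1, -1.6, 17.7]
gripper_width: 0.001
t 6.45 p [0.5452 0.1419 0.036 ] F [-5.1 -1.6 17.7] w 0.001 q7 -1.91
axes x [ 0.002  0.    -1.   ] y [0.969 0.247 0.002] z [ 0.247 -0.969 -0.   ]
rail in tool [ 1.000e-04  6.000e-04 -9.997e-01]
z=rail turn units [-2.9994e+01  2.5000e-02 -1.0000e-03]
z=-rail turn units [ 0.006 -0.001 -0.016]
y=rail turn units [-1.4994e+01  1.2000e-02 -1.3000e-02]
y=-rail turn units [ 1.5006e+01 -1.3000e-02 -1.2000e-02]
shift tool mm [  0.   -0.5 -24.3]
```

View pics/scene3.png

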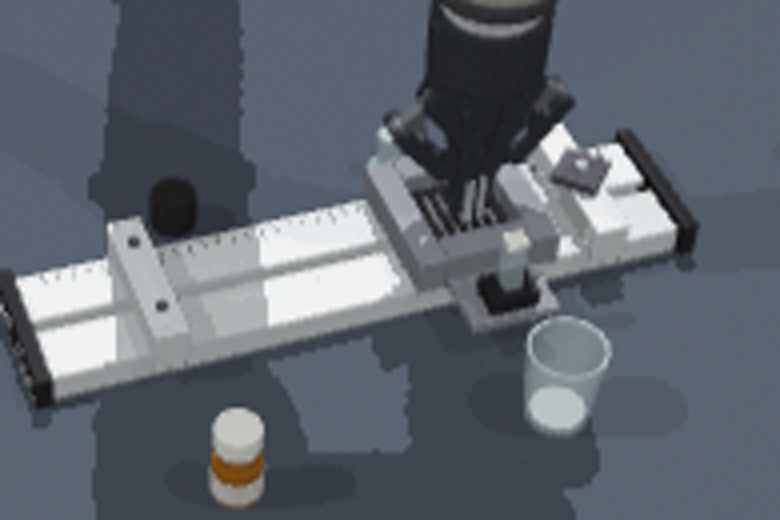

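```bash
python3 - <<'E'
from h import *
b=crop("top",218,40,.004,165,180); b2=crop("scene",558,412,.004,210,140); print(b,b2)
f=np.array([.5685,.047,0])+RAIL*.117
s=np.array([.969,.246,0])
for q in(b,b2):
    d=q-f; print("along",d@RAIL,"across",d@s)
E
```

```text
[0.69351405 0.18155736 0.004     ] [0.69479415 0.18106605 0.004     ]
along -0.017306184079922328 across 0.1542397228310887
along -0.0180971634874785 across 0.15535928244274602
```

Measured in rail axes, the beaker clears the outrigger by about 30 mm. In the picture, the stage's front edge at about (555,240) is still roughly 20 mm short of the diamond stop's bar. I'll continue slowly.

```bash
python3 -m jog '0 0 -3 0 0 0 0; 0 0 -4 0 0 0 0; 0 0 -4 0 0 0 0; 0 0 -4 0 0 0 0; 0 0 -3 0 0 0 0'; python3 -m jog '0 0 -2 0 0 0 0; 0 0 -2 0 0 0 0; 0 0 -1 0 0 0 0;0 0 0 0 0 0 0'; python3 -m jog '0 0 -1 0 0 0 0;0 0 0 0 0 0 0'; python3 -m jog '0 0 -1 0 0 0 0;0 0 0 0 0 0 0'; python3 -m jog '0 0 -1 0 0 0 0;0 0 0 0 0 0 0'
```

```text
t: 7.0
eef_pos: [0.5409, 0.1589, 0.036]
tool_rot: [0.559, 0.434, 0.558, -0.434]
contact_force: [-4.4, -1.9, 17.6]
gripper_width: -0.002
t: 7.4
eef_pos: [0.5396, 0.1639, 0.036]
tool_rot: [0.559, 0.434, 0.558, -0.434]
contact_force: [-3.6, -0.7, 17.4]
gripper_width: 0.004
t: 7.6
eef_pos: [0.5394, 0.1647, 0.036]
tool_rot: [0.559, 0.434, 0.558, -0.434]
contact_force: [-4.3, -1.4, 15.9]
gripper_width: 0.001
t: 7.8
eef_pos: [0.5392, 0.1655, 0.036]
tool_rot: [0.559, 0.434, 0.558, -0.434]
contact_force: [-4.0, -2.3, 17.7]
gripper_width: -0.003
t: 8.0
eef_pos: [0.5392, 0.1656, 0.036]
tool_rot: [0.559, 0.434, 0.557, -0.434]
contact_force: [-4.9, -3.6, 17.8]
gripper_width: -0.001
```

```bash
python3 -m jog '0 0 -1 0 0 0 0;0 0 0 0 0 0 0'; python3 -m jog '0 0 -1 0 0 0 0;0 0 0 0 0 0 0';  python3 - <<'E'
from h import *
import cv2
n,y,x="scene",140,210
p,d=bot.read_camera(n); cv2.imwrite(f"pics/{n}4.png",cv2.resize(p[y:y+130,x:x+195,::-1],None,fx=4,fy=4,interpolation=cv2.INTER_CUBIC))
E
```

```text
t: 8.2
eef_pos: [0.5392, 0.1656, 0.036]
tool_rot: [0.559, 0.434, 0.557, -0.435]
contact_force: [-3.9, -6.3, 18.8]
gripper_width: 0.006
t: 8.4
eef_pos: [0.5391, 0.1658, 0.036]
tool_rot: [0.559, 0.434, 0.557, -0.435]
contact_force: [-3.9, -6.9, 18.1]
gripper_width: 0.004
```

View pics/scene4.png

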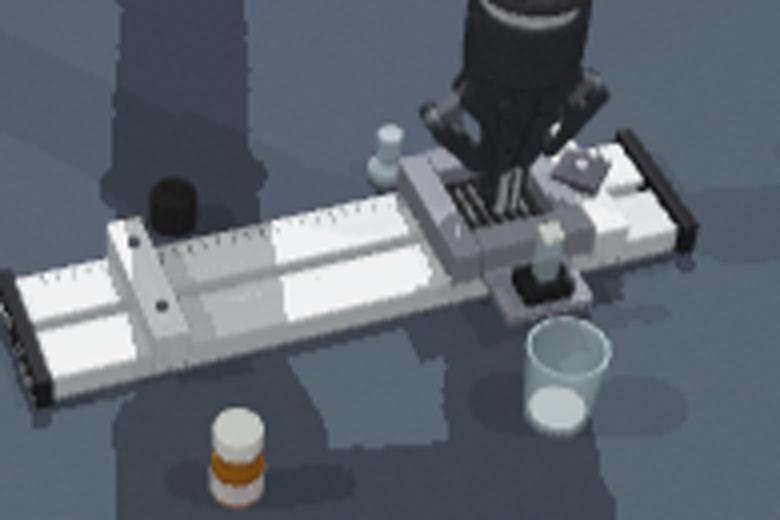

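The stage's front face at about (590,225) now touches the diamond stop's bar, and the force along the rail has risen to about 7 N with no more travel. Next I'll lift straight up.

```bash
python3 -m jog '-1.5 0 0 0 0 0 0; -1.5 0 0 0 0 0 0; -1.5 0 0 0 0 0 0; -1.5 0 0 0 0 0 0; 0 0 0 0 0 0 0'; python3 -m jog '-3 0 0 0 0 0 0; -8 0 0 0 0 0 0; -20 0 0 0 0 0 0; -40 0 0 0 0 0 0; -40 0 0 0 0 0 0';python3 -m jog '0 -20 20 0 0 0 0; 0 -30 35 0 0 0 0; 0 -30 35 0 0 0 0; 0 -30 35 0 0 0 0; 0 -30 35 0 0 0 0'; python3 -m jog '0 -20 35 0 0 0 0; 0 -20 35 0 0 0 0; 0 -10 35 0 0 0 0; 0 0 20 0 0 0 0; 0 0 0 0 0 0 0'; python3 - <<'E'
from h import *
import cv2
for n,(y,x) in(("scene",(140,210)),("top",(160,165))):
    p,d=bot.read_camera(n); cv2.imwrite(f"pics/{n}5.png",cv2.resize(p[y:y+130,x:x+195,::-1],None,fx=4,fy=4,interpolation=cv2.INTER_CUBIC))
E
```

```text
t: 8.95
eef_pos: [0.538, 0.1683, 0.0403]
tool_rot: [0.558, 0.434, 0.558, -0.434]
contact_force: [-0.3, 0.5, -0.3]
gripper_width: -0.0
t: 9.45
eef_pos: [0.537, 0.1683, 0.1521]
tool_rot: [0.558, 0.433, 0.559, -0.434]
contact_force: [0.6, -0.3, -0.1]
gripper_width: 0.001
t: 9.95
eef_pos: [0.4406, -0.0225, 0.1515]
tool_rot: [0.559, 0.434, 0.558, -0.434]
contact_force: [0.7, -0.3, -1.2]
gripper_width: -0.001
t: 10.45
eef_pos: [0.4241, -0.1576, 0.1516]
tool_rot: [0.558, 0.435, 0.557, -0.435]
contact_force: [-1.2, -0.3, -0.6]
gripper_width: -0.002
```

View pics/scene5.png

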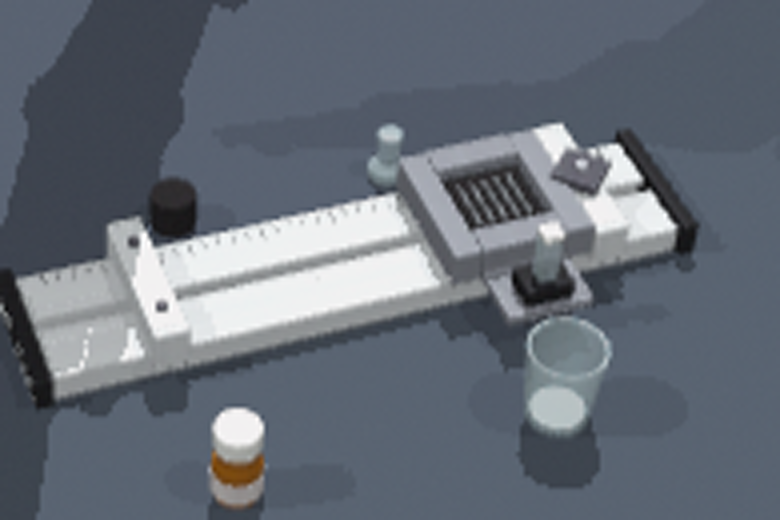

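View pics/top5.png

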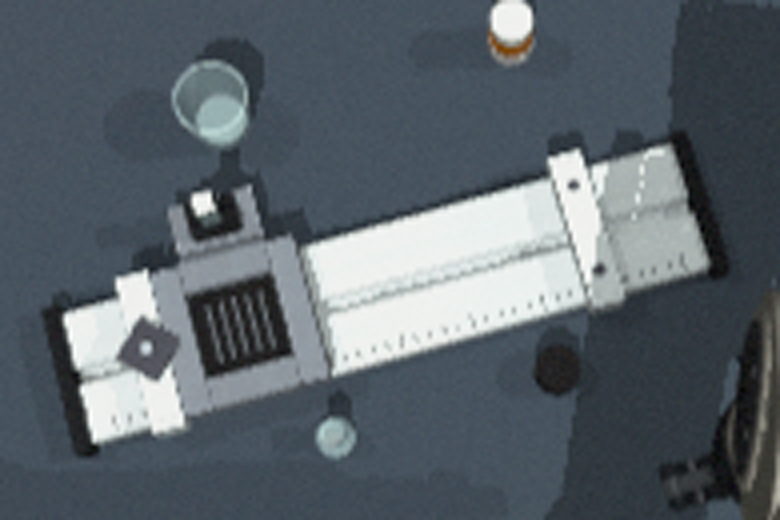

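Both views show the stage flush against the diamond stop: in the top view the stage edge at about (152–188, 275–418) meets the bar with no rail showing between them. Nothing else has moved. I'll check the spacing and pad height before handing in.

```bash
python3 - <<'E'
from h import *
T=lambda u,v,z:crop("top",u,v,z,165,160)
pad=np.mean([T(*a,.040) for a in [(188,297),(274,276),(294,354),(209,376)]],0)
mk=np.mean([T(*a,.044) for a in [(115,277),(150,268),(187,425),(153,435)]],0)
print(pad,mk,np.linalg.norm((pad-mk)[:2]))
_,d=bot.read_camera("top");c=bot.calibration("top")
v,u=np.mgrid[239:246,221:229]
z=d[239:246,221:229]; P=np.stack([(u-c["cx"])/c["fx"]*z,-(v-c["cy"])/c["fy"]*z,-z,np.ones_like(z)],-1)@c["T"].T
print("pad z",np.median(P[...,2]))
p0=np.load("pics/top0d.npy")
z=p0[226:233,263:271]; v,u=np.mgrid[226:233,263:271]
P=np.stack([(u-c["cx"])/c["fx"]*z,-(v-c["cy"])/c["fy"]*z,-z,np.ones_like(z)],-1)@c["T"].T
print("pad z start",np.median(P[...,2]))
o=bot.get_obs();print(o["t"],np.abs(o["joint_vel"]).max(),np.round(o["contact_force"],1))
E
```

```text
[0.54001742 0.16070079 0.04      ] [0.5244959  0.22018767 0.044     ] 0.06147850177360419
pad z 0.03936337755267305
pad z start 0.03887797687023553
10.6 0.013893920043375448 [1.2 0.5 1.4]
```

```bash
python3 -c "
from station import bot
print(bot.hand_in())"
```

```text
the job is handed in; nothing more can be done
None
```

The stage now rests against the marked (diamond-plate) stop with its pad up again, and I handed the job in at about 10.6 s. No verdict was reported.

I pressed the pad fully down with the shut fingertips at about 15–18 N before moving anything. With the pad held down, I slid the stage about 117 mm until the force along the rail rose to about 7 N with no more travel. Then I lifted straight up and moved the arm clear.

**Last checks:**
- **Position:** pad centre to stop measured 61.5 mm in the top view. Resting contact is 62 mm, so this agrees within the camera's 2 mm accuracy. Neither view shows a gap.
- **Pad:** its height read 39.4 mm, against 38.9 mm at the start, so it is up within measurement error.
- **Surroundings:** the stopper, bung, beaker and vial looked unmoved in the final pictures, and the arm never went near the glass cell. I did not re-image the flask, reagent bottle or spatula; the only unexpected force readings were within about 2 N of noise.

No check failed. The one thing I noticed was a steady sideways force of about 4–5 N (away from the cell side, toward the robot) while the pad was pressed. It went away when I lifted.

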